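Clamp a circuit board in the bench board holder

TASK

Take the circuit board with the finned heat sink and set it down flat on the two raised rails of the board holder, centred across them, with its long side along the rails and between the two jaws; do not drop it. Then slide the movable jaw (the one with the upright tab) along its track until the board is held snugly between the sliding jaw and the fixed jaw. Leave the flux jar, the solder reel and the brush where they are.

Things in the scene. Friction and masses are not known exactly. Their poses are not given: they have to be found in the camera images.
- board: Dark green circuit board 100 (x) x 140 (y) x 4 mm, 250 g; starts flat on the bench. Origin: centre of its underside, y along its long side, z up. In its middle an aluminium finned heat sink, 32 (x) x 56 (y) mm, top 32 mm above the underside: grip it across x, clear on both sides. Near the +y edge three black capacitors (20 mm high), near the -y edge a grey terminal strip (16 mm high).
- holder: Board holder fixed to the bench, dark base 140 (x) x 280 (y) x 10 mm. Origin: centre of its underside, y along the track. Two aluminium rails 10 mm wide run along y at x = -30 and +30 mm, tops at z = 30 mm. Fixed jaw at the +y end: 120 mm wide (x), 50 mm high, inner face at y = +112 mm. Movable jaw at the -y end, 120 mm wide, over the rails: inner face at y = -103 mm + jaw joint.
- jaw (a joint): Travel of the movable jaw in m along the holder's +y: 0 = fully open (215 mm between the jaws), growing towards the fixed jaw, at most 0.11. At 0.075 the jaws are 140 mm apart, one board length. It stays where it is left; it takes about 3 to 5 N to slide.
- jaw_tab (a point): Centre of the top of the movable jaw's black upright tab, 89 mm above the bench; moves with the jaw. The tab is 40 mm wide (holder x) and 16 mm thick (holder y), flush with the jaw block's faces, and stands 39 mm above that aluminium block (16 mm thick, z = 32 to 50 mm).
- flux_jar: Small closed jar, diameter 44 mm, 45 mm high, standing beside the holder; origin at the centre of its base. A bystander.
- reel: Metal solder reel, diameter 52 mm, 34 mm high, lying flat beside the holder; origin at the centre of its base. A bystander.
- esd_brush: Small brush, 120 mm long, lying beside the board; origin at its middle. A bystander.
Mind the look-alikes: they are no part of the job. What is shaped like the board but blue or purple is not meant.

How it is judged:
By the outcome, as a careful person would: the job done as asked, in the order asked, and still so for the second after the job is handed in, with the robot touching nothing.
It also fails if it takes over 51 s, if anything falls off the work surface, if the arm or the gripper's body presses on something with over 40 N, if the wrist force passes 120 N, or if a joint passes its speed limit or range.

ROBOT

A 6-joint arm with a two-finger parallel gripper is mounted at the origin on the work surface. World frame = base frame: x ahead of the robot, y to its left, z up, the work surface at z = 0. Lengths are in m, angles in rad, forces in N, time in s.
With the tool pointing down it reaches from about 0.275 to 0.75 m from the base axis. Payload 10.2 kg.
Tool frame: the origin (TCP) lies midway between the tips of the shut fingers; the grasp point (between the pads) lies 19 mm behind it (env.hold_point_z is the distance from the TCP to the grasp point, in m); x points along the fingers, z is the direction in which the jaws open and shut, and the axes are right-handed (so a half turn about x gives the same grasp; the last joint's range is limited). The gripper opens to 85 mm and grips with 20 to 120 N. Pads are 22 mm wide; open, the fingers measure 114 mm over their backs; the gripper's body (76 mm by 85 mm) begins 54 mm behind the grasp point. The pads swing forward as they close: fully open they stand 13 mm farther back than shut.
Start: joints at [1.072, 0.313, 1.498, -0, 1.331, -0.223], TCP at [0.143, 0.505, 0.207] pointing down, gripper open.
Joint ranges: [-2.94, 2.94], [-0.97, 2.17], [0.19, 2.56], [-1.23, 4.37], [0.02, 3.11], [-2.88, 2.88]. Speed limits (rad/s): [2.39, 2.39, 3.01, 3.14, 3.14, 3.14].

INTERFACE

Orientations are given as a unit quaternion [x, y, z, w].
In Python, from bench import env, kinematics, monitor, eyes, job gives the robot as it stands. The module is installed in compiled form; this text tells all that it offers. Calls block until the motion is done:
- env.reach(position, orientation): joint-space move of the TCP to a pose.
- env.movel(position, velocity=0.15, frame=None, guard=None): straight line of the TCP; frame=None keeps the orientation; velocity is the mean speed in m/s. With guard (N) it stops when the force on the tool has changed by that much, and returns True; else False.
- env.set_joints(angles): joint-space move.
- env.release() and env.close_gripper(effort=None): open the fingers fully, or close them until they stop; effort is the grip in N (None keeps the last).
- env.hold(seconds).
- kinematics.ik(position, orientation): joint angles nearest the present ones, or None.
- monitor.sense(): the state.
- eyes.grab_frame(name): name is "scene" or "top" or "wrist"; returns a dict with "frame" (480x640x3 uint8, red, green, blue), "mtx" (3x3 intrinsics, pixels), "view" (4x4, takes a point from world to camera coordinates). Camera axes: x right, y down, z forward; pixel columns grow to the right and rows downward; lengths in m; the calibration is good to about 2 mm. The wrist camera is an equidistant fisheye: a pixel r from the principal point sees the ray r / f radians off the axis. A picture is of the moment at which its call begins. There is no depth.
A pose or a line that the arm cannot do raises env.MotionError and nothing moves.
- job.hand_in(): hands the job in, once; it reports no verdict.
The state is a dict: "clock": time; "joints": joint angles; "qvel": joint speeds; "joint_efforts": joint torques, N m; "position": TCP position; "ee_rot": TCP orientation; "contact_force": force on the tool from outside, world axes, zero at the start; "ft_torque": the same for the moment, N m; "finger_gap": opening from 0.0 (shut) to 1.0 (fully open).
Only numpy, scipy, OpenCV 4.12 (cv2) and the standard library are available. Lean on these libraries where they do the work, as an engineer would, in place of code of your own. Each camera call takes 0.05 s, during which the arm holds its last target.

## Working session

There is one attempt and no reset: what is moved stays moved. The work goes in short steps, each a Python script; the robot and the scene stay as the last script left them, time stands still between calls to the robot, and variables do not carry over. Pictures are saved under pics/ and viewed, and the job is handed in when it is done.

```bash
mkdir -p pics; ls
python3 - <<'E'
from bench import env, kinematics, monitor, eyes, job
import cv2,numpy as np
for n in ["scene","top","wrist"]:
    d=eyes.grab_frame(n); cv2.imwrite(f"pics/a_{n}.png",d["frame"][:,:,::-1]); print(n,d["mtx"].round(1).tolist(),d["view"].round(4).tolist())
s=monitor.sense(); print(s["clock"],s["position"],s["ee_rot"],env.hold_point_z)
E
```

```text
pics
scene [[444.1, 0.0, 323.3], [0.0, 444.1, 240.4], [0.0, 0.0, 1.0]] [[-0.1811, 0.9834, -0.0122, 0.0234], [0.7869, 0.1375, -0.6016, -0.3316], [-0.5899, -0.1186, -0.7987, 1.1225], [0.0, 0.0, 0.0, 1.0]]
top [[622.0, 0.0, 321.1], [0.0, 622.0, 227.1], [0.0, 0.0, 1.0]] [[-0.0011, -0.9997, -0.0245, 0.0623], [-0.9909, 0.0044, -0.1343, 0.4743], [0.1344, 0.0242, -0.9906, 1.0666], [0.0, 0.0, 0.0, 1.0]]
wrist [[371.6, 0.0, 318.4], [0.0, 371.6, 236.5], [0.0, 0.0, 1.0]] [[0.2726, 0.9621, -0.0011, -0.5254], [0.912, -0.258, 0.319, -0.0405], [0.3066, -0.0879, -0.9478, 0.3815], [0.0, 0.0, 0.0, 1.0]]
0.15 [0.14285672 0.50495807 0.20694896] [-0.42668766  0.5643077   0.42636537  0.56365507] 0.0187
```

View pics/a_scene.png

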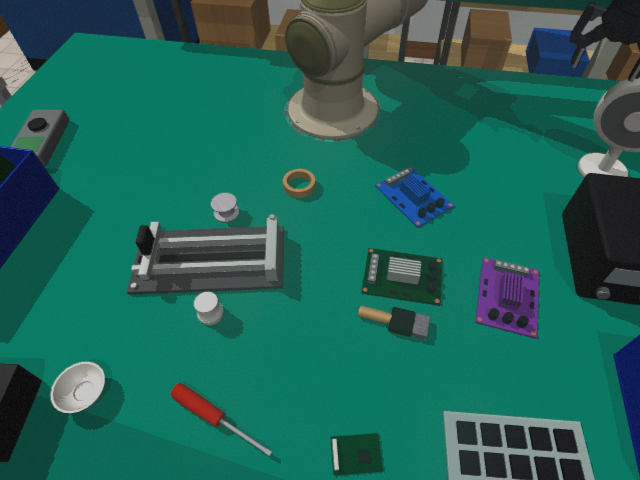

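View pics/a_top.png

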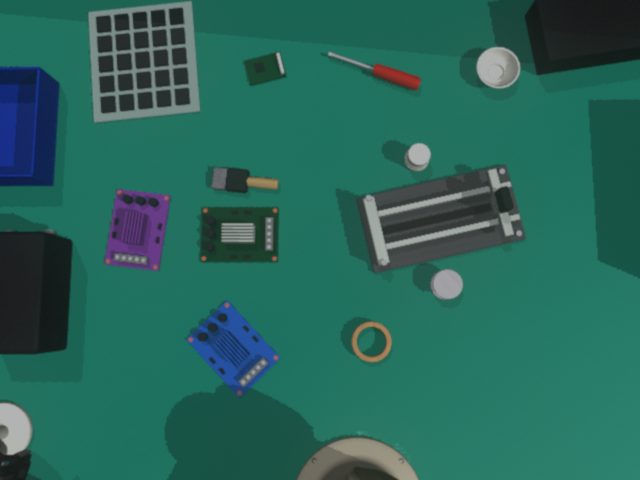

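View pics/a_wrist.png

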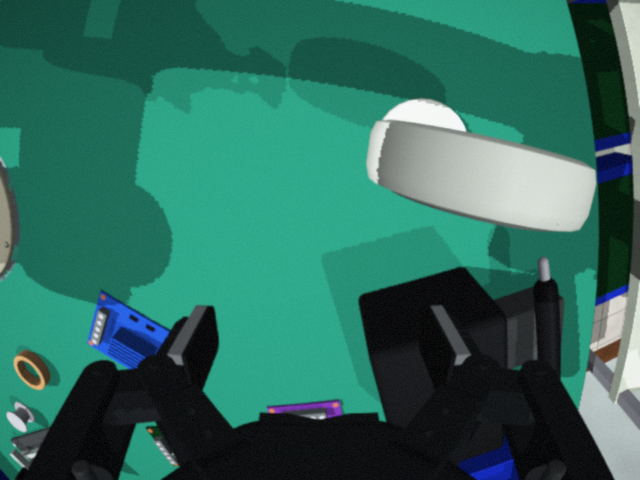

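Candidates: dark green board with heat sink at top (240,234)/scene (402,277); small green board without heat sink at top (265,67)/scene (357,455); blue at top (233,347); purple at top (138,230). Only the first is dark green with a finned sink. I'll confirm it in a crop, with the holder cropped too.

```bash
cat > h.py <<'E'
import numpy as np,cv2
def ray(d,px):
    V=np.array(d["view"]);R=V[:3,:3];t=V[:3,3]
    u=np.linalg.inv(d["mtx"])@np.array([px[0],px[1],1.]); 
    return -R.T@t,(R.T@u)/np.linalg.norm(u)
def plane(d,px,z):
    c,r=ray(d,px); return c+r*(z-c[2])/r[2]
def tri(a,b):
    (c1,r1),(c2,r2)=a,b
    A=np.c_[r1,-r2]; s=np.linalg.lstsq(A,c2-c1,rcond=None)[0]
    p,q=c1+r1*s[0],c2+r2*s[1]; return (p+q)/2,np.linalg.norm(p-q)
def proj(d,P):
    V=np.array(d["view"]);p=V[:3,:3]@np.array(P)+V[:3,3];p=np.array(d["mtx"])@p;return p[:2]/p[2]
E
python3 - <<'E'
import cv2,numpy as np
t=cv2.imread("pics/a_top.png");s=cv2.imread("pics/a_scene.png")
def c(im,x,y,w,h,W,H):return cv2.resize(im[y:y+h,x:x+w],(W,H),interpolation=cv2.INTER_CUBIC)
cv2.imwrite("pics/b_board.png",np.vstack([c(t,190,195,100,75,400,300),c(s,350,240,100,75,400,300)]))
cv2.imwrite("pics/b_hold.png",np.vstack([c(t,350,140,190,140,400,300),c(s,115,200,190,140,400,300)]))
cv2.imwrite("pics/b_hold2.png",c(t,350,155,180,125,792,550))
cv2.imwrite("pics/b_hold3.png",c(s,120,205,176,96,792,432))
E
```

```text
(no output)
```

View pics/b_board.png

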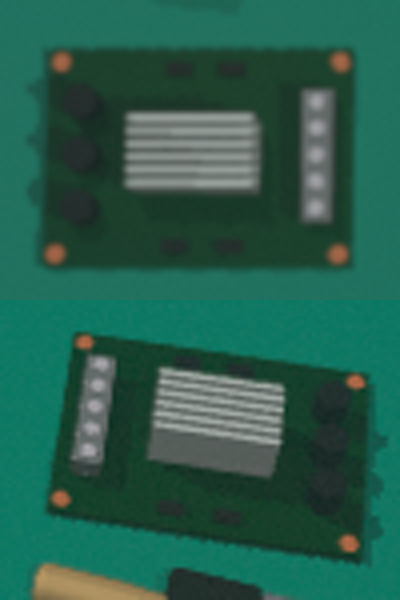

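View pics/b_hold2.png

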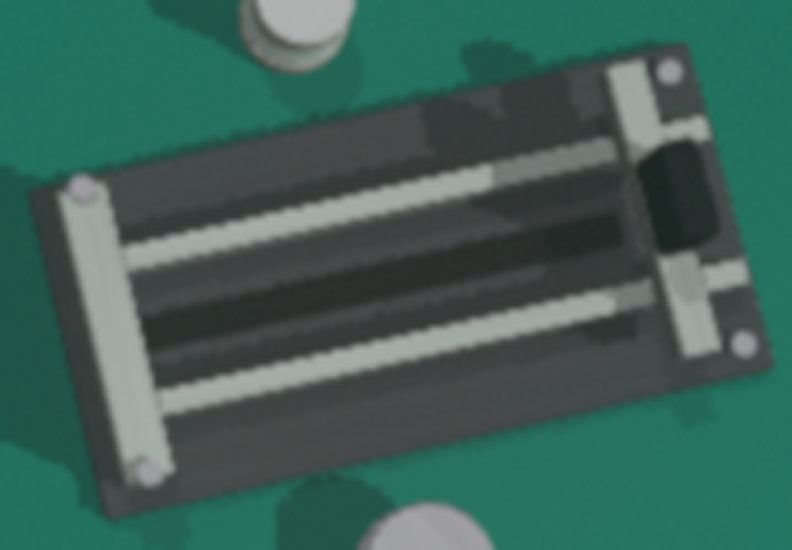

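View pics/b_hold3.png

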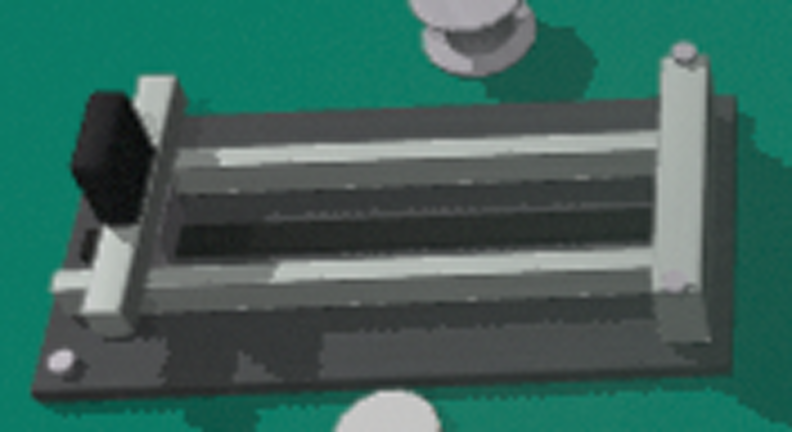

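The crop shows the green board with its finned sink at top (238,233), capacitors toward world +y and the terminal strip toward -y. In the holder view the fixed jaw is on the left (+y) and the black tab on the right (-y). Next I measure.

```bash
cat > m.py <<'E'
from bench import env, kinematics, monitor, eyes, job
import cv2,numpy as np
from h import *
T=eyes.grab_frame("top");S=eyes.grab_frame("scene")
np.set_printoptions(precision=4,suppress=True)
def cents(d,box,kind,amin):
    x,y,w,h=box;im=d["frame"][y:y+h,x:x+w].astype(int);r,g,b=im[...,0],im[...,1],im[...,2]
    m=(r>g+25)&(r>110) if kind=="cu" else (r>120)&(abs(r-g)<25)
    n,l,st,c=cv2.connectedComponentsWithStats(m.astype(np.uint8),connectivity=8)
    return [(c[i]+[x,y],st[i,4]) for i in range(1,n) if st[i,4]>=amin],m
for n,d,box in (("T",T,(195,200,90,68)),("S",S,(355,243,95,62))):
    c,_=cents(d,box,"cu",5); print(n,[(p.round(2).tolist(),int(a),plane(d,p,.004)[:2].round(4).tolist()) for p,a in c])
# sink
hb={"T":(218,218,40,30),"S":(385,254,40,30)}
hc=[]
for n,d in (("T",T),("S",S)):
    x,y,w,h=hb[n];im=d["frame"][y:y+h,x:x+w].astype(int)
    m=((im[...,0]>100)).astype(np.uint8);m=cv2.morphologyEx(m,cv2.MORPH_CLOSE,np.ones((3,3)))
    k=cv2.findContours(m,0,1)[0];k=max(k,key=cv2.contourArea);r=cv2.minAreaRect(k);bx=cv2.boxPoints(r)+[x,y]
    M=cv2.moments(k);cc=np.array([M["m10"]/M["m00"]+x,M["m01"]/M["m00"]+y]);hc.append(cc);print(n,"sink",cc,bx.tolist(),plane(d,cc,.032))
print("sink tri",tri(ray(T,hc[0]),ray(S,hc[1])))
t=lambda x,y:np.array([350+(x+.5)/4.4-.5,155+(y+.5)/4.4-.5]); s=lambda x,y:np.array([120+(x+.5)/4.5-.5,205+(y+.5)/4.5-.5])
pairs={"base -x+y... far(-x) +y":(t(110,512),s(735,97),.01),"base near":(t(33,190),s(732,372),.01),"base right near(+x,-y)":(t(686,45),s(34,392),.01),
"fix jaw inner -x":(t(172,470),s(660,64),.05),"fix jaw inner +x":(t(104,186),s(655,290),.05),
"tabtop c":(t(686,190),s(105,135),.089),
"rail+x lit end":(t(492,178),s(275,272),.03),"rail-x lit end":(t(613,302),s(218,160),.03),
"rail+x at fj":(t(124,255),s(652,258),.03),"rail-x at fj":(t(163,402),s(657,140),.03)}
for k,(a,b,z) in pairs.items(): p,e=tri(ray(T,a),ray(S,b)); print(k,"tri",p,"err %.4f"%e,"T",plane(T,a,z)[:2],"S",plane(S,b,z)[:2])
E
python3 m.py
```

```text
T [([205.0, 210.0], 13, [0.5109, 0.2741]), ([274.5, 210.0], 16, [0.5102, 0.1467]), ([203.47, 257.87], 15, [0.4231, 0.2748]), ([274.14, 258.07], 14, [0.4223, 0.1465])]
S [([370.8, 250.0], 10, [0.4223, 0.1468]), ([438.5, 260.0], 10, [0.4234, 0.275]), ([364.82, 289.18], 11, [0.5107, 0.1465]), ([436.87, 300.53], 15, [0.5116, 0.2746])]
T sink [237.4459 232.0426] [[222.0, 223.0], [253.0, 223.0], [253.0, 241.0], [222.0, 241.0]] [0.4664 0.2093 0.032 ]
S sink [404.2279 266.3213] [[387.49133014678955, 271.30635833740234], [389.7687883377075, 256.50289011001587], [421.1040496826172, 261.3236999511719], [418.8265914916992, 276.1271686553955]] [0.4682 0.2103 0.032 ]
sink tri (array([0.4666, 0.2101, 0.0296]), np.float64(0.0008097471960717055))
base -x+y... far(-x) +y tri [ 0.398  -0.033   0.0089] err 0.0018 T [ 0.3981 -0.0339] S [ 0.3987 -0.0318]
base near tri [ 0.532  -0.0029  0.0022] err 0.0025 T [ 0.5309 -0.0039] S [0.5361 0.0001]
base right near(+x,-y) tri [ 0.5913 -0.2749  0.0053] err 0.0002 T [ 0.5901 -0.2736] S [ 0.5936 -0.2721]
fix jaw inner -x tri [ 0.4127 -0.0573  0.0441] err 0.0020 T [ 0.4119 -0.0558] S [ 0.4175 -0.0563]
fix jaw inner +x tri [ 0.5257 -0.0305  0.0457] err 0.0008 T [ 0.525  -0.0307] S [ 0.5282 -0.0289]
tabtop c tri [ 0.5159 -0.2507  0.0832] err 0.0005 T [ 0.515  -0.2494] S [ 0.5197 -0.2466]
rail+x lit end tri [ 0.5319 -0.1893  0.0266] err 0.0011 T [ 0.5311 -0.1881] S [ 0.5341 -0.1881]
rail-x lit end tri [ 0.4811 -0.236   0.0248] err 0.0001 T [ 0.4804 -0.2347] S [ 0.4845 -0.2329]
rail+x at fj tri [ 0.5006 -0.0398  0.0292] err 0.0005 T [ 0.5004 -0.0396] S [ 0.5011 -0.0398]
rail-x at fj tri [ 0.4409 -0.0543  0.0279] err 0.0005 T [ 0.4408 -0.0543] S [ 0.4424 -0.0534]
```

Board centre is (0.4667, 0.2105) with yaw about -0.005, and the sink top triangulates to 30 mm (text: 32). Holder yaw is about 0.215 and its origin about (0.492, -0.153), with a few mm of spread. I'll take a closer wrist view of the holder to tighten this and get the jaw position.

```bash
cat >> h.py <<'E'
from scipy.spatial.transform import Rotation as Ro
def down(yaw):
    # tool x down, tool z (opening) along holder/board x rotated by yaw
    z=np.array([np.cos(yaw),np.sin(yaw),0]);x=np.array([0,0,-1.]);y=np.cross(z,x)
    return Ro.from_matrix(np.c_[x,y,z]).as_quat()
def wray(d,px):
    m=d["mtx"];u=(px[0]-m[0][2])/m[0][0];v=(px[1]-m[1][2])/m[1][1];r=np.hypot(u,v)
    c=np.array([u/r*np.sin(r),v/r*np.sin(r),np.cos(r)]) if r>1e-9 else np.array([0,0,1.])
    V=np.array(d["view"]);R=V[:3,:3];return -R.T@V[:3,3],R.T@c
def wplane(d,px,z):
    c,r=wray(d,px);return c+r*(z-c[2])/r[2]
def wproj(d,P):
    V=np.array(d["view"]);p=V[:3,:3]@np.array(P)+V[:3,3];rho=np.hypot(p[0],p[1]);th=np.arctan2(rho,p[2]);m=d["mtx"]
    return np.array([m[0][2]+m[0][0]*th*p[0]/rho,m[1][2]+m[1][1]*th*p[1]/rho])
E
python3 - <<'E'
from bench import env,kinematics,monitor,eyes
from h import *
np.set_printoptions(precision=4,suppress=True)
s=monitor.sense();d=eyes.grab_frame("wrist");V=d["view"];R=Ro.from_quat(s["ee_rot"]).as_matrix()
c=-V[:3,:3].T@V[:3,3]; print("cam in tool",R.T@(c-s["position"]),"axis in tool",R.T@V[2,:3], "tool z",R[:,2],R[:,1])
for y in (0.215,0.215+np.pi,0,-.005,-.005+np.pi):
    for p in ([.4924,-.153,.25],[.4667,.2105,.02],[.52,-.28,.07]): 
        q=kinematics.ik(p,down(y)); print(round(y,3),p,q if q is None else np.array(q))
E
```

```text
cam in tool [-0.167   0.0831  0.0009] axis in tool [ 0.9477 -0.3192 -0.0001] tool z [ 0.2723  0.9622 -0.0005] [-0.9622  0.2723  0.0002]
0.215 [0.4924, -0.153, 0.25] [-0.5288  0.2641  1.451  -0.      1.4264 -0.7438]
0.215 [0.4667, 0.2105, 0.02] [ 0.1946  0.5177  1.7444 -0.      0.8795 -0.0204]
0.215 [0.52, -0.28, 0.07] [-0.6922  0.5888  1.4588 -0.      1.094  -0.9072]
3.357 [0.4924, -0.153, 0.25] [-0.5288  0.2641  1.451  -0.      1.4264  2.3978]
3.357 [0.4667, 0.2105, 0.02] None
3.357 [0.52, -0.28, 0.07] [-0.6922  0.5888  1.4588 -0.      1.094   2.2344]
0 [0.4924, -0.153, 0.25] [-0.5288  0.2641  1.451  -0.      1.4264 -0.5288]
0 [0.4667, 0.2105, 0.02] [ 0.1946  0.5177  1.7444 -0.      0.8795  0.1946]
0 [0.52, -0.28, 0.07] [-0.6922  0.5888  1.4588 -0.      1.094  -0.6922]
-0.005 [0.4924, -0.153, 0.25] [-0.5288  0.2641  1.451  -0.      1.4264 -0.5238]
-0.005 [0.4667, 0.2105, 0.02] [ 0.1946  0.5177  1.7444 -0.      0.8795  0.1996]
-0.005 [0.52, -0.28, 0.07] [-0.6922  0.5888  1.4588 -0.      1.094  -0.6872]
3.137 [0.4924, -0.153, 0.25] [-0.5288  0.2641  1.451  -0.      1.4264  2.6178]
3.137 [0.4667, 0.2105, 0.02] None
3.137 [0.52, -0.28, 0.07] [-0.6922  0.5888  1.4588 -0.      1.094   2.4544]
```

Run:
```python
from bench import env,kinematics,monitor,eyes
from h import *
y=.215;p=np.array([.4924,-.153])-.06*np.array([-np.sin(y),np.cos(y)])
env.reach([p[0],p[1],.25],down(y)); s=monitor.sense();print(s["clock"],s["position"])
d=eyes.grab_frame("wrist");cv2.imwrite("pics/c_w.png",d["frame"][:,:,::-1]);np.savez("w1.npz",**d)
```

```text
3.1333 [ 0.50538997 -0.21099704  0.24999934]
```

View pics/c_w.png

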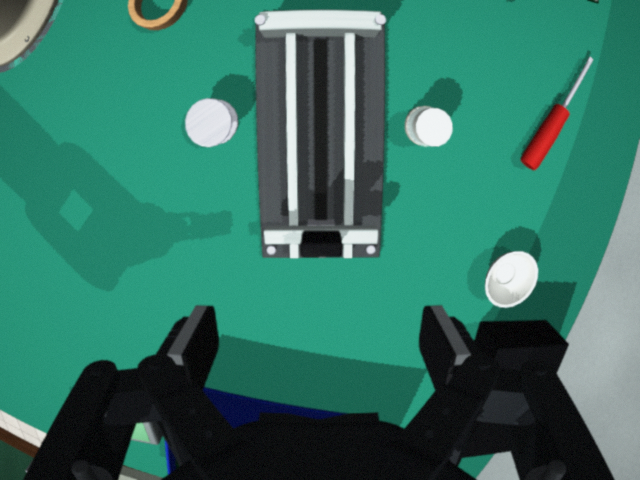

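The wrist view shows the whole holder: fixed jaw at row ~22, rails at cols ~292 and 349, movable jaw and tab at rows 230–255. The reel is at (212,122) and the jar at (430,127). I'll enlarge it to read the edges.

Run:
```python
import cv2,numpy as np
im=cv2.imread("pics/c_w.png")
cv2.imwrite("pics/c1.png",cv2.resize(im[215:265,250:395],None,fx=5.5,fy=5.5,interpolation=cv2.INTER_CUBIC))
cv2.imwrite("pics/c2.png",cv2.resize(im[0:60,245:395],None,fx=5.3,fy=5.3,interpolation=cv2.INTER_CUBIC))
g=im.astype(int)
for r in (60,100,140,180,205): # rail edges by threshold crossings
    v=im[r,250:395].astype(int).mean(1);m=np.where(np.abs(np.diff((v>150).astype(int))))[0];out=[]
    for i in m: out.append(round(250+i+(150-v[i])/(v[i+1]-v[i]),2))
    print(r,out)
```

```text
60 [np.float64(285.49), np.float64(295.37), np.float64(344.42), np.float64(354.41)]
100 [np.float64(285.6), np.float64(295.66), np.float64(344.34), np.float64(354.46)]
140 [np.float64(286.37), np.float64(296.17), np.float64(344.08), np.float64(354.28)]
180 [np.float64(287.21), np.float64(296.71), np.float64(345.15), np.float64(353.22)]
205 [np.float64(287.86), np.float64(297.08), np.float64(344.82), np.float64(352.15)]
```

View pics/c1.png

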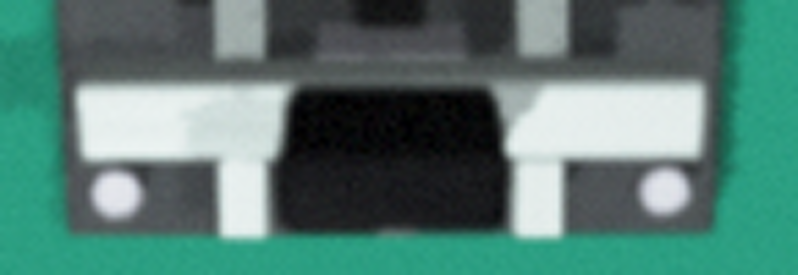

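View pics/c2.png

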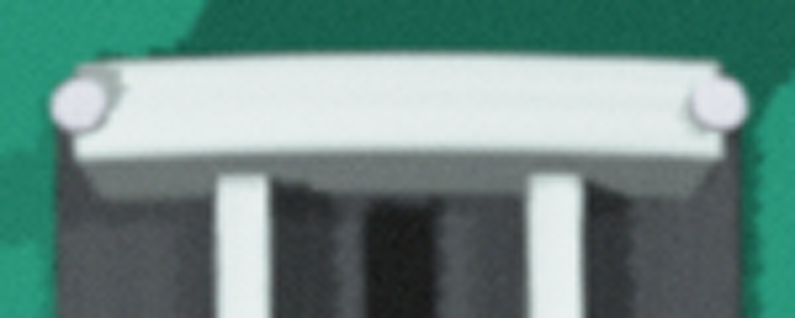

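Run:
```python
from h import *
np.set_printoptions(precision=4,suppress=True)
d=dict(np.load("w1.npz"));dt=None
a=lambda x,y:np.array([250+(x+.5)/5.5-.5,215+(y+.5)/5.5-.5]);b=lambda x,y:np.array([245+(x+.5)/5.3-.5,(y+.5)/5.3-.5])
P={}
def w(n,px,z):P[n]=wplane(d,px,z)[:2];print(n,P[n])
w("mj in -x",a(77,83),.05);w("mj in +x",a(707,80),.05);w("mj out -x",a(83,158),.05);w("mj out +x",a(703,158),.05)
w("fj in -x",b(75,157),.05);w("fj in +x",b(722,155),.05)
w("tab in -x",a(278,155),.089);w("tab in+x",a(507,155),.089);w("tab out -x",a(278,229),.089);w("tab out +x",a(505,229),.089)
w("base -x-y",a(70,235),.01);w("base +x-y",a(713,232),.01)
rows=[(60,285.49,295.37,344.42,354.41),(100,285.6,295.66,344.34,354.46),(140,286.37,296.17,344.08,354.28)]
L=[wplane(d,((r[1]+r[2])/2,r[0]),.03)[:2] for r in rows];R=[wplane(d,((r[3]+r[4])/2,r[0]),.03)[:2] for r in rows]
print("rails sep at rows",[np.linalg.norm(x-y) for x,y in zip(L,R)])
# yaw estimates
ang=lambda v:np.arctan2(v[1],v[0])
print("yaw mj",ang(P["mj in +x"]-P["mj in -x"]),"fj",ang(P["fj in +x"]-P["fj in -x"]),"rails",ang(L[0]-L[2])-np.pi/2,ang(R[0]-R[2])-np.pi/2)
mj=(P["mj in +x"]+P["mj in -x"])/2;fj=(P["fj in +x"]+P["fj in -x"])/2
print("widths",np.linalg.norm(P["mj in +x"]-P["mj in -x"]),np.linalg.norm(P["fj in +x"]-P["fj in -x"]),"gap",np.linalg.norm(fj-mj),"axis yaw",ang(fj-mj)-np.pi/2)
y=ang(fj-mj)-np.pi/2;ey=np.array([-np.sin(y),np.cos(y)]);ex=np.array([np.cos(y),np.sin(y)])
o=fj-.112*ey;print("origin",o)
for n,p in P.items():print(n,ex@(p-o),ey@(p-o))
for x in L+R:print("rail",ex@(x-o))
```

```text
mj in -x [ 0.4562 -0.2553]
mj in +x [ 0.5728 -0.2291]
mj out -x [ 0.4599 -0.2699]
mj out +x [ 0.5762 -0.2444]
fj in -x [ 0.4116 -0.0553]
fj in +x [ 0.5273 -0.0293]
tab in -x [ 0.4954 -0.2473]
tab in+x [ 0.5336 -0.2389]
tab out -x [ 0.4981 -0.2606]
tab out +x [ 0.5364 -0.2522]
base -x-y [ 0.457  -0.3033]
base +x-y [ 0.5926 -0.2729]
rails sep at rows [np.float64(0.05993363076149133), np.float64(0.06000538937179306), np.float64(0.05987035083864041)]
yaw mj 0.22075978145926287 fj 0.22057948336938135 rails 0.22018935349658575 0.21943459116818786
widths 0.11955201410074602 0.11861129568171841 gap 0.2048889440585101 axis yaw 0.2217493402272377
origin [ 0.4941 -0.1516]
mj in -x -0.059775977783248634 -0.09282979219627276
mj in +x 0.0597759777832487 -0.0929480959207475
mj out -x -0.05941386737973257 -0.10793352320468609
mj out +x 0.05971121499380967 -0.10866912957884715
fj in -x -0.05930560725904487 0.11206937910301126
fj in +x 0.05930560725904483 0.11193062089698873
tab in -x -0.019733271219475986 -0.09365271214949669
tab in+x 0.01930746001789426 -0.09389333658275154
tab out -x -0.020042324200115355 -0.10721813448536194
tab out +x 0.019170965991344786 -0.10746650274163311
base -x-y -0.06950929039110326 -0.1398416876056133
base +x-y 0.06946380601285075 -0.140025118915874
rail -0.029960512312803948
rail -0.030146934432847845
rail -0.03009146384122771
rail 0.029972466933707313
rail 0.029857725889820837
rail 0.02977808861799627
```

Holder is consistent: rails at ±30 mm, base edge at -140 mm, jaw widths 119–120 mm. So origin is (0.4941, -0.1516), yaw 0.2205, and the jaw currently sits at about 0.010 (gap 205 mm). Now the grasp.

Run:
```python
from bench import env,kinematics,monitor,eyes
from h import *
q=down(-.005)
env.reach([.4667,.2105,.10],q)
d=eyes.grab_frame("wrist");cv2.imwrite("pics/d_pre.png",d["frame"][:,:,::-1])
hit=env.movel([.4667,.2105,.007],velocity=.1,guard=8)
s=monitor.sense();print(hit,s["clock"],s["position"],s["contact_force"])
if not hit:
    env.close_gripper(60);s=monitor.sense();print(s["clock"],s["finger_gap"],s["finger_gap"]*85,s["contact_force"])
    d=eyes.grab_frame("wrist");cv2.imwrite("pics/d_grip.png",d["frame"][:,:,::-1])
```

```text
False 5.9667 [0.46709446 0.21057062 0.00751836] [ 0.04467435 -0.73497099 -0.13037308]
6.7333 0.0014172393471791102 0.12046534451022436 [-1.64380781  0.07531552 10.38677908]
```

View pics/d_grip.png

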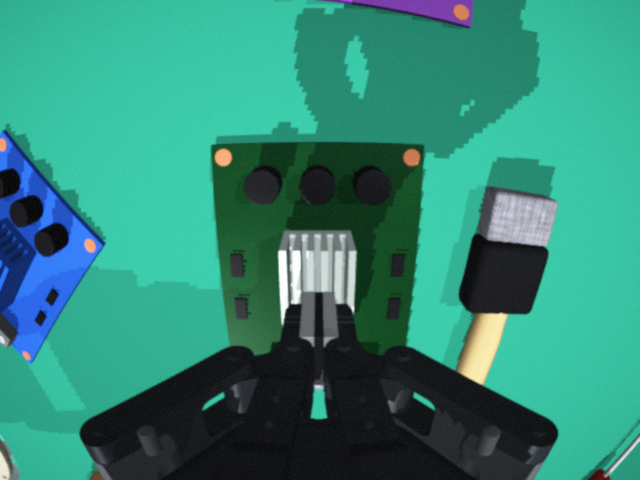

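The picture shows the fingers fully shut over the sink's top at (318,300), gap 0 and +10 N vertical, so the sink was not gripped. I'll check where the TCP actually is.

Run:
```python
from bench import env,kinematics,monitor,eyes
from h import *
np.set_printoptions(precision=4,suppress=True)
s=monitor.sense()
for k in s: print(k,s[k])
d=eyes.grab_frame("scene");cv2.imwrite("pics/e_s.png",cv2.resize(d["frame"][170:350,300:540,::-1],None,fx=3.3,fy=3.3,interpolation=cv2.INTER_CUBIC))
w=eyes.grab_frame("wrist");print(wproj(w,s["position"]))
```

```text
clock 6.7833
joints [0.1947 0.5383 1.7502 0.0001 0.851  0.1996]
qvel [-0.0003 -0.0001 -0.0014  0.0006  0.0011 -0.0001]
joint_efforts [ -0.357  -39.4255 -17.0113  -0.0614  -0.4407  -0.0004]
position [0.4675 0.2107 0.0082]
ee_rot [ 0.0019  0.7064 -0.0016  0.7078]
contact_force [-1.6129 -0.7524 10.1031]
ft_torque [-0.057   0.2947 -0.0278]
finger_gap 0.0012797893529630977
[319.8239 287.5934]
```

View pics/e_s.png

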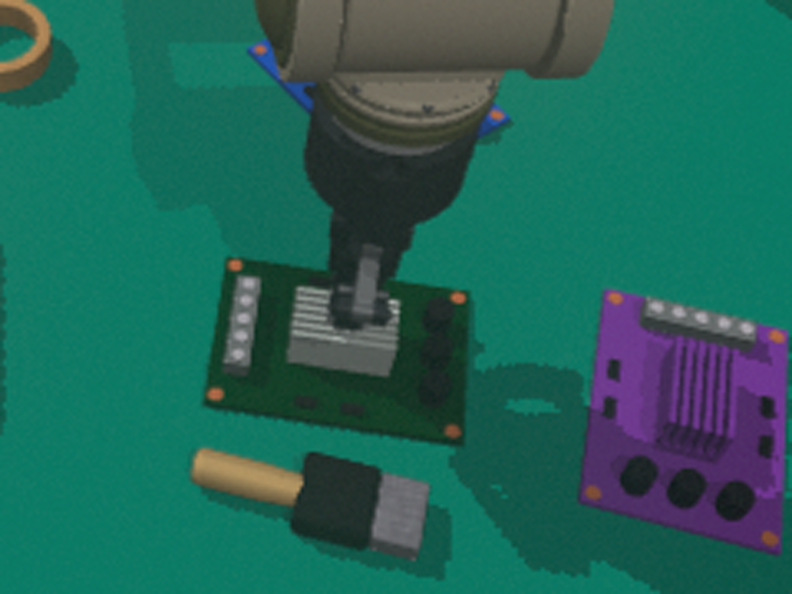

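View pics/d_pre.png

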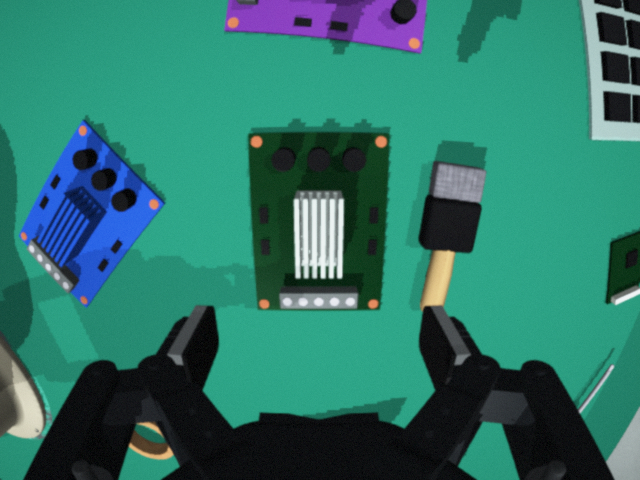

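The tips sit on the sink top (z≈32 mm) while the reported TCP is z=8 mm, so the real fingertips seem about 24 mm behind the reported TCP. I'll back off and measure the shut fingertips in free air before trusting that.

Run:
```python
from bench import env,kinematics,monitor,eyes
from h import *
np.set_printoptions(precision=4,suppress=True)
env.movel([.4667,.2105,.09],velocity=.15)
s=monitor.sense();print(s["clock"],s["position"],s["finger_gap"],s["contact_force"])
w=eyes.grab_frame("wrist");S=eyes.grab_frame("scene");T=eyes.grab_frame("top");np.savez("air.npz",w=w["frame"],wv=w["view"],wm=w["mtx"])
x,y,z=s["position"]
for n,dz in (("tcp",0),("tcp+24",.024)): print(n,"wrist",wproj(w,[x,y,z+dz]),"scene",proj(S,[x,y,z+dz]),"top",proj(T,[x,y,z+dz]))
a=cv2.resize(w["frame"][230:390,220:420],None,fx=3,fy=3,interpolation=cv2.INTER_CUBIC)
for dz,c in ((0,(255,0,0)),(.024,(255,255,0))):
    p=(wproj(w,[x,y,z+dz])-[220,230])*3; cv2.circle(a,tuple(int(v) for v in p),4,c,1)
cv2.imwrite("pics/f_w.png",a[:,:,::-1])
a=cv2.resize(S["frame"][180:300,340:480],None,fx=4,fy=4,interpolation=cv2.INTER_CUBIC)
for dz,c in ((0,(255,0,0)),(.024,(255,255,0))):
    p=(proj(S,[x,y,z+dz])-[340,180])*4; cv2.circle(a,tuple(int(v) for v in p),4,c,1)
cv2.imwrite("pics/f_s.png",a[:,:,::-1])
```

```text
7.5833 [0.4662 0.2104 0.0892] 0.00034586187375927255 [-0.3898 -0.2585 -0.3333]
tcp wrist [319.8064 287.6117] scene [408.8444 246.5881] top [231.4667 227.8696]
tcp+24 wrist [319.9243 311.6936] scene [410.9064 237.9925] top [229.0233 225.9271]
```

View pics/f_w.png

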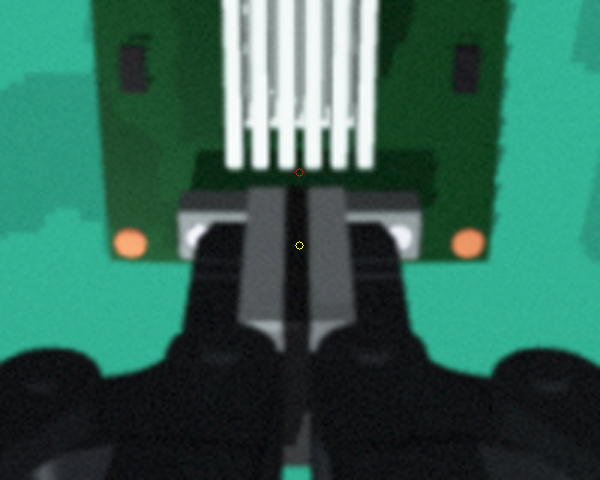

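View pics/f_s.png

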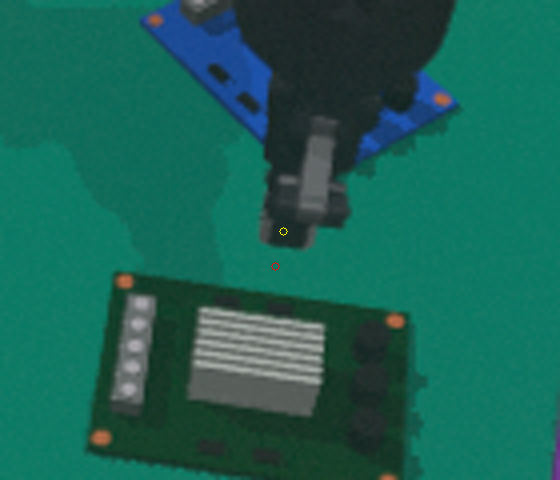

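Confirmed: in both views the shut tips lie at the yellow mark (+24 mm), not at the reported TCP (red). Contact on the 32 mm sink top agrees: the true tip is about 23.5 mm above reported z. I'll correct all heights by that and grasp again.

```bash
echo 'TIP=.0235  # true tip z = reported z + TIP' >> h.py
python3 - <<'E'
from bench import env,kinematics,monitor,eyes
from h import *
env.release()
hit=env.movel([.4667,.2105,.008-TIP],velocity=.12,guard=8)
s=monitor.sense();print(hit,s["clock"],s["position"],s["contact_force"])
if not hit:
    env.close_gripper(60);s=monitor.sense();print(s["clock"],s["position"],s["finger_gap"]*85,s["contact_force"])
d=eyes.grab_frame("wrist");cv2.imwrite("pics/g.png",d["frame"][:,:,::-1])
E
```

```text
False 9.5417 [ 0.46718631  0.21060578 -0.01485716] [ 0.792791   -0.54481354  0.89237733]
10.0833 [ 0.46707643  0.21056102 -0.0150685 ] 30.833429900609783 [-0.20127548  0.81111439  5.47107902]
```

View pics/g.png

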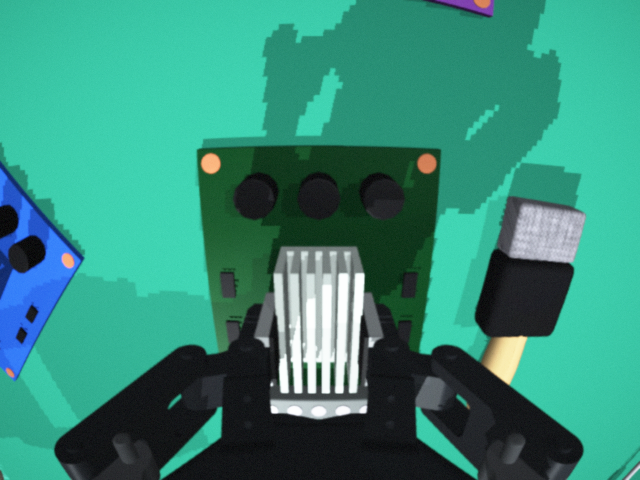

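The sink is gripped (31 mm gap, pads on both sides). Lift and check.

Run:
```python
from bench import env,kinematics,monitor,eyes
from h import *
np.set_printoptions(precision=4,suppress=True)
x,y,z=monitor.sense()["position"]; z0=z
env.movel([.4667,.2105,.10],velocity=.15)
s=monitor.sense();print(s["clock"],s["position"],s["finger_gap"]*85,s["contact_force"],s["ft_torque"])
o=np.array([.4941,-.1516]);yw=.2205;p=o+.037*np.array([-np.sin(yw),np.cos(yw)])
env.reach([p[0],p[1],.09],down(yw));env.hold(.2)
s=monitor.sense();print(s["clock"],s["position"],s["contact_force"],s["finger_gap"]*85)
d=eyes.grab_frame("wrist");cv2.imwrite("pics/h_w.png",d["frame"][:,:,::-1]);np.savez("w2.npz",**d)
d=eyes.grab_frame("scene");cv2.imwrite("pics/h_s.png",cv2.resize(d["frame"][150:350,100:340,::-1],None,fx=3,fy=3,interpolation=cv2.INTER_CUBIC))
```

```text
11.05 [0.4661 0.2103 0.099 ] 30.54295977349422 [-0.9228 -0.0533 -1.7297] [-0.0698 -0.0376  0.0276]
12.4917 [ 0.4862 -0.1147  0.09  ] [-0.1433 -0.7649 -2.1093] 30.67529288216624
```

View pics/h_w.png

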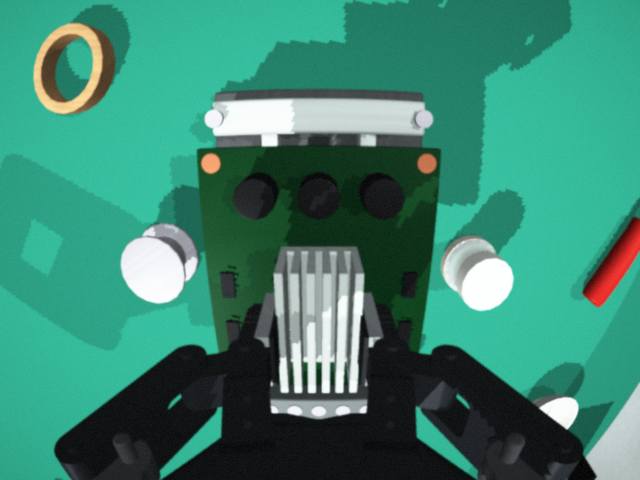

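View pics/h_s.png

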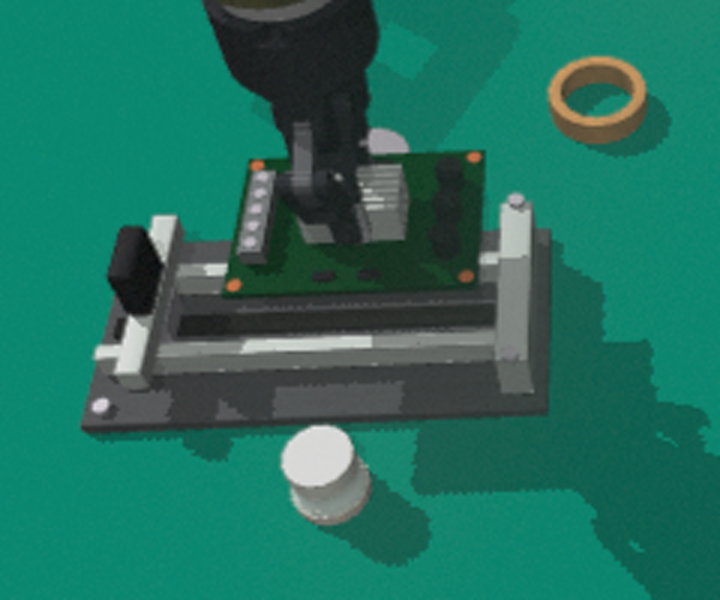

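Board is held level: its copper pads are at the same wrist pixels (210,163) and (427,163) as before the lift, so no slip. Next I compute where the front pads sit in the holder frame.

Run:
```python
from h import *
np.set_printoptions(precision=4,suppress=True)
d=dict(np.load("w2.npz"));f=d["frame"].astype(int);r,g,b=f[...,0],f[...,1],f[...,2]
m=((r>g+40)&(r>130)).astype(np.uint8);m[:145]=0;m[185:]=0
n,l,st,c=cv2.connectedComponentsWithStats(m)
o=np.array([.4941,-.1516]);yw=.2205;ey=np.array([-np.sin(yw),np.cos(yw)]);ex=np.array([np.cos(yw),np.sin(yw)])
for i in range(1,n):
    if st[i,4]>30:
        p=wplane(d,c[i],.109)[:2];print(c[i],st[i,4],"holder frame",ex@(p-o),ey@(p-o))
```

```text
[210.38 162.96] 300 holder frame -0.04443378535364126 0.1030319010040682
[426.4571 163.1179] 280 holder frame 0.04413420363390853 0.10305041135069716
```

The board is centred to 0.2 mm across the rails and its +y edge is at about 109 mm. I'll back off 2 mm along the track and lower it with a force guard.

Run:
```python
from bench import env,kinematics,monitor,eyes
from h import *
np.set_printoptions(precision=4,suppress=True)
o=np.array([.4941,-.1516]);yw=.2205;p=o+.035*np.array([-np.sin(yw),np.cos(yw)])
print(env.movel([p[0],p[1],.021],velocity=.12,frame=None,guard=12))
env.hold(.2)
print(monitor.sense()["contact_force"])
hit=env.movel([p[0],p[1],.010],velocity=.015,guard=5)
s=monitor.sense();print(hit,s["clock"],s["position"],s["contact_force"],s["ft_torque"])
d=eyes.grab_frame("scene");cv2.imwrite("pics/i_s.png",cv2.resize(d["frame"][150:350,100:340,::-1],None,fx=3,fy=3,interpolation=cv2.INTER_CUBIC))
```

```text
False
[-0.1642  1.2332 -2.7044]
True 14.0083 [ 0.4864 -0.1174  0.0149] [-0.6362  0.728   5.3375] [0.08   0.1326 0.0572]
```

View pics/i_s.png

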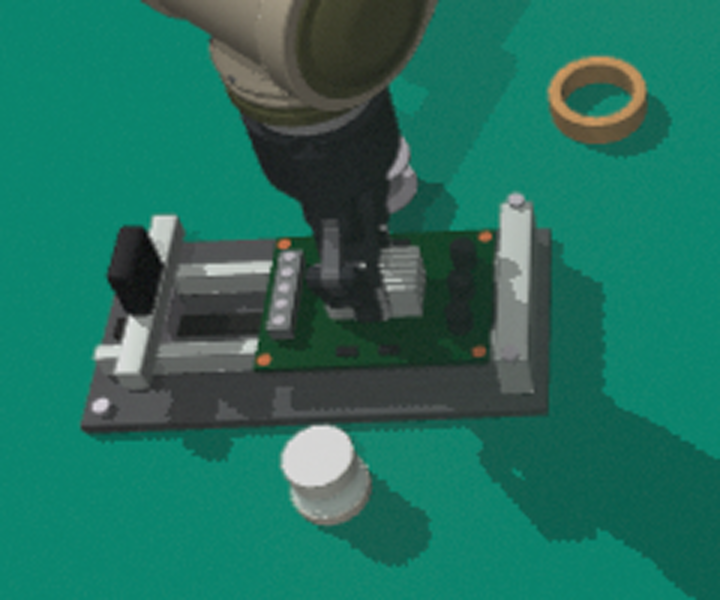

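Contact came at reported z=0.0149, exactly as predicted for a 30 mm rail height. The picture shows the board flat between the jaws. Next: release, retreat, check, then go behind the tab with the fingers shut.

Run:
```python
from bench import env,kinematics,monitor,eyes
from h import *
np.set_printoptions(precision=4,suppress=True)
o=np.array([.4941,-.1516]);yw=.2205;ey=np.array([-np.sin(yw),np.cos(yw)])
env.release()
x,y,z=monitor.sense()["position"];env.movel([x,y,.11],velocity=.15)
p=o-.15*ey;env.reach([p[0],p[1],.15],down(yw));env.close_gripper(60)
s=monitor.sense();print(s["clock"],s["position"],s["contact_force"])
d=eyes.grab_frame("wrist");cv2.imwrite("pics/j_w.png",d["frame"][:,:,::-1]);np.savez("w3.npz",**d)
d=eyes.grab_frame("top");cv2.imwrite("pics/j_t.png",cv2.resize(d["frame"][130:300,340:560,::-1],None,fx=3,fy=3,interpolation=cv2.INTER_CUBIC))
```

```text
16.975 [ 0.5269 -0.298   0.15  ] [0.0146 0.2044 0.    ]
```

View pics/j_w.png

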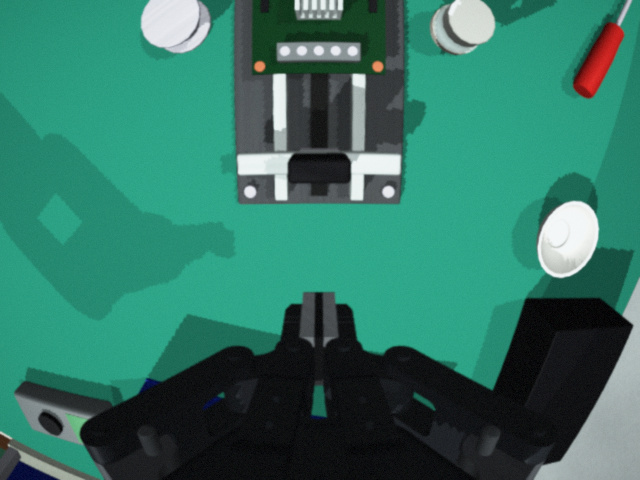

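The board lies straight on the rails, its near edge at row 73, and the shut fingers (col 319) line up with the tab (col 319). Now I descend behind the tab and push.

Run:
```python
from bench import env,kinematics,monitor,eyes
from h import *
np.set_printoptions(precision=4,suppress=True)
o=np.array([.4941,-.1516]);yw=.2205;ey=np.array([-np.sin(yw),np.cos(yw)])
W=lambda y,z=.062-TIP:[*(o+y*ey),z]
print(env.movel(W(-.15),velocity=.15,guard=10))
def rep(h):
    s=monitor.sense();print(h,s["clock"],"y",ey@(s["position"][:2]-o),"F",s["contact_force"]@[*ey,0],s["contact_force"])
h=env.movel(W(-.075),velocity=.05,guard=15);rep(h)
if not h:
    h=env.movel(W(-.045),velocity=.015,guard=12);rep(h)
d=eyes.grab_frame("wrist");cv2.imwrite("pics/k_w.png",d["frame"][:,:,::-1])
d=eyes.grab_frame("scene");cv2.imwrite("pics/k_s.png",cv2.resize(d["frame"][150:350,100:340,::-1],None,fx=3,fy=3,interpolation=cv2.INTER_CUBIC))
```

```text
False
False 19.6167 y -0.07487434997381935 F 0.04483764232502716 [-0.6864 -0.1079 -1.1839]
True 20.85 y -0.05694243699661263 F -1.8277853504548154 [ 0.0327 -1.8658  0.1342]
```

View pics/k_w.png

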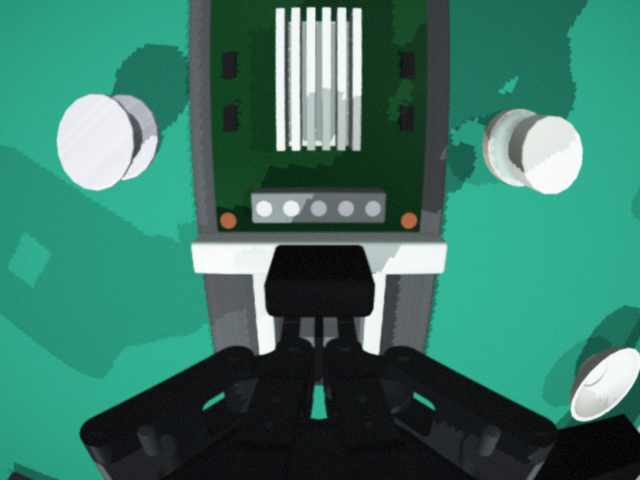

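View pics/k_s.png

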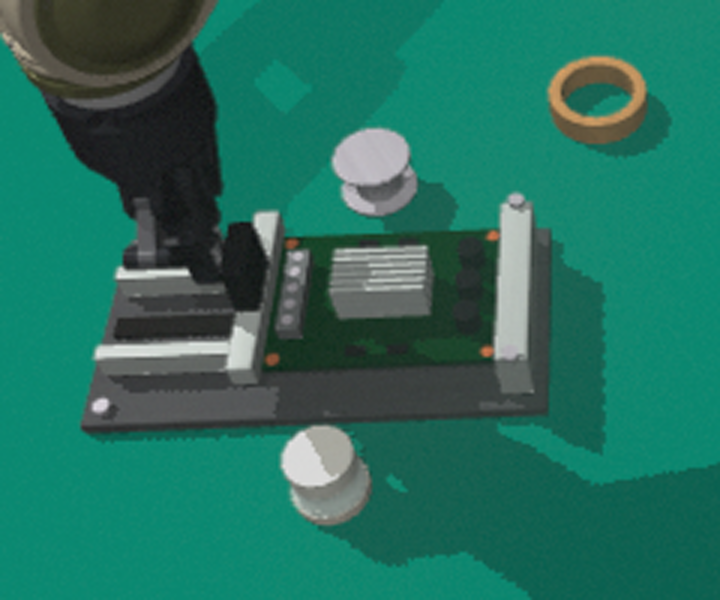

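The jaw is against the board and the guard tripped at y=-57 mm. A second, firmer press will show whether the board is seated against the fixed jaw or the guard tripped early.

Run:
```python
from bench import env,kinematics,monitor,eyes
from h import *
np.set_printoptions(precision=4,suppress=True)
o=np.array([.4941,-.1516]);yw=.2205;ey=np.array([-np.sin(yw),np.cos(yw)])
W=lambda y,z=.062-TIP:[*(o+y*ey),z]
def rep(h):
    s=monitor.sense();print(h,s["clock"],"y",ey@(s["position"][:2]-o),s["contact_force"])
h=env.movel(W(-.047),velocity=.01,guard=20);rep(h)
env.movel(W(-.09),velocity=.06);rep(0)
env.movel(W(-.09,.17),velocity=.15)
p=o-.075*ey;env.reach([p[0],p[1],.22],down(yw));rep(0)
d=eyes.grab_frame("wrist");cv2.imwrite("pics/l_w.png",d["frame"][:,:,::-1]);np.savez("w4.npz",**d)
cv2.imwrite("pics/l_c.png",cv2.resize(d["frame"][0:300,200:440,::-1],None,fx=2,fy=2,interpolation=cv2.INTER_CUBIC))
d=eyes.grab_frame("scene");cv2.imwrite("pics/l_s.png",cv2.resize(d["frame"][190:310,110:300,::-1],None,fx=4,fy=4,interpolation=cv2.INTER_CUBIC))
```

```text
True 21.4583 y -0.0572616458629745 [ 0.2179 -1.7851  0.6771]
0 22.1583 y -0.08986990038093758 [-0.2449  0.131   0.1571]
0 23.5083 y -0.0749581599654606 [-0.1928  0.3134 -1.2315]
```

View pics/l_c.png

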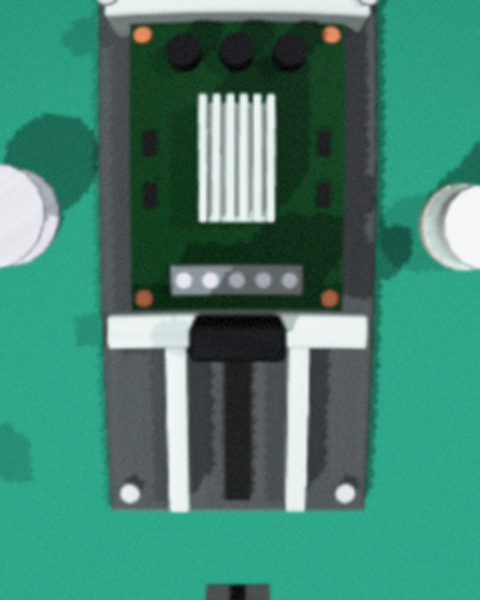

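View pics/l_s.png

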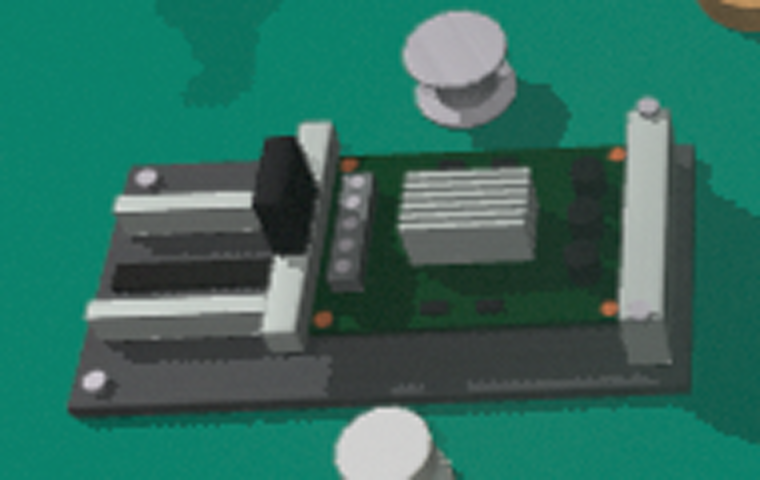

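The firmer press gave no further advance, which fits a seated board. I'll check the numbers: expected jaw inner face at -28 mm, copper pads at about -22 and +106 mm.

Run:
```python
from h import *
np.set_printoptions(precision=4,suppress=True)
d=dict(np.load("w4.npz"));f=d["frame"].astype(int);r,g,b=f[...,0],f[...,1],f[...,2]
m=((r>g+40)&(r>110)).astype(np.uint8);m[:,:255]=0;m[:,385:]=0;m[170:]=0
n,l,st,c=cv2.connectedComponentsWithStats(m)
o=np.array([.4941,-.1516]);yw=.2205;ey=np.array([-np.sin(yw),np.cos(yw)]);ex=np.array([np.cos(yw),np.sin(yw)])
def pr(n,px,z):
    p=wplane(d,px,z)[:2];print(n,np.round(px,1),"x %.4f y %.4f"%(ex@(p-o),ey@(p-o)))
for i in range(1,n):
    if st[i,4]>15: pr("cu",c[i],.034)
k=lambda x,y:np.array([200+(x+.5)/2-.5,(y+.5)/2-.5])
pr("jaw in",k(107,317),.05);pr("jaw in",k(367,317),.05)
pr("jaw out",k(109,348),.05);pr("jaw out",k(366,348),.05)
pr("fj in",k(106,14),.05);pr("fj in",k(370,14),.05)
pr("board +y",k(135,23),.034);pr("board +y",k(338,23),.034);pr("board -x",k(130,200),.034);pr("board +x",k(343,200),.034)
pr("base -y",k(109,509),.01)
```

```text
cu [270.8  16.8] x -0.0445 y 0.1057
cu [365.4  16.9] x 0.0438 y 0.1056
cu [271.4 148.8] x -0.0447 y -0.0228
cu [364.4 148.8] x 0.0437 y -0.0228
jaw in [253.2 158.2] x -0.0597 y -0.0298
jaw in [383.2 158.2] x 0.0593 y -0.0298
jaw out [254.2 173.8] x -0.0593 y -0.0442
jaw out [382.8 173.8] x 0.0594 y -0.0442
fj in [252.8   6.8] x -0.0590 y 0.1123
fj in [384.8   6.8] x 0.0595 y 0.1124
board +y [267.2  11.2] x -0.0479 y 0.1116
board +y [368.8  11.2] x 0.0470 y 0.1116
board -x [264.8  99.8] x -0.0503 y 0.0243
board +x [371.2  99.8] x 0.0494 y 0.0243
base -y [254.2 254.2] x -0.0706 y -0.1395
```

Run:
```python
import cv2
im=cv2.imread("pics/l_w.png");cv2.imwrite("pics/l_z.png",cv2.resize(im[0:30,240:400],None,fx=5,fy=10,interpolation=cv2.INTER_CUBIC))
```

```text
(no output)
```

View pics/l_z.png

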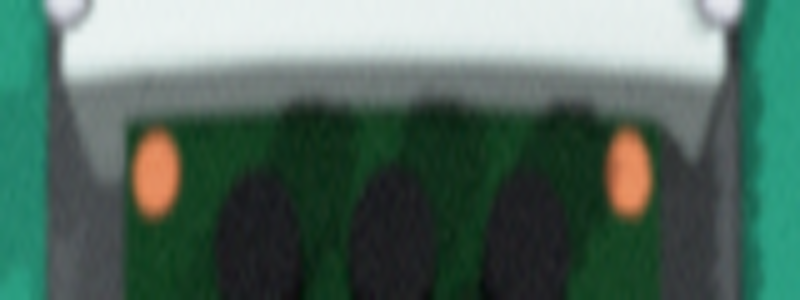

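Board +y edge reads 111.6 mm (fixed jaw 112), x offset is -0.4 mm, and it is square. The jaw face reads -29.8 mm from its inner edge but -28.2 from its outer edge, against an expected -28.5. That leaves up to 1 mm in doubt, so I'll press once more with force readings and look from straight above the joint.

Run:
```python
from bench import env,kinematics,monitor,eyes
from h import *
np.set_printoptions(precision=4,suppress=True)
o=np.array([.4941,-.1516]);yw=.2205;ey=np.array([-np.sin(yw),np.cos(yw)])
W=lambda y,z=.062-TIP:[*(o+y*ey),z]
def rep(h):
    s=monitor.sense();print(h,round(s["clock"],2),"y %.4f"%(ey@(s["position"][:2]-o)),"Fy %.1f"%(ey@s["contact_force"][:2]))
env.movel(W(-.09,.2),velocity=.2);env.movel(W(-.09),velocity=.2);rep(0)
env.movel(W(-.062),velocity=.06,guard=12);rep("near")
for y in (-.0585,-.0575,-.0570,-.0565,-.056,-.055,-.054):
    h=env.movel(W(y),velocity=.02,guard=22);rep(h)
    F=-ey@monitor.sense()["contact_force"][:2]
    if h or F>18: break
```

```text
0 24.84 y -0.0905 Fy -0.4
near 25.46 y -0.0620 Fy -0.2
False 25.78 y -0.0585 Fy -0.1
False 26.03 y -0.0575 Fy 0.4
False 26.28 y -0.0570 Fy -0.8
False 26.53 y -0.0569 Fy -2.6
False 26.78 y -0.0569 Fy -5.2
False 27.03 y -0.0569 Fy -10.2
False 27.28 y -0.0569 Fy -15.9
```

The jaw takes 16 N with zero motion, well above the 3–5 N needed to slide it, so it is hard against the board. Retreat, take a final look from above, then hand in.

Run:
```python
from bench import env,kinematics,monitor,eyes
from h import *
np.set_printoptions(precision=4,suppress=True)
o=np.array([.4941,-.1516]);yw=.2205;ey=np.array([-np.sin(yw),np.cos(yw)])
W=lambda y,z=.062-TIP:[*(o+y*ey),z]
env.movel(W(-.09),velocity=.06);env.movel(W(-.09,.15),velocity=.15);env.movel(W(-.112,.16),velocity=.15)
s=monitor.sense();print(s["clock"],s["contact_force"])
d=eyes.grab_frame("wrist");cv2.imwrite("pics/m_c.png",cv2.resize(d["frame"][0:280,200:440,::-1],None,fx=2,fy=2,interpolation=cv2.INTER_CUBIC))
f=eyes.grab_frame("top");cv2.imwrite("pics/m_t.png",f["frame"][:,:,::-1])
```

```text
29.2333 [ 0.0663  0.3485 -0.4734]
```

View pics/m_c.png

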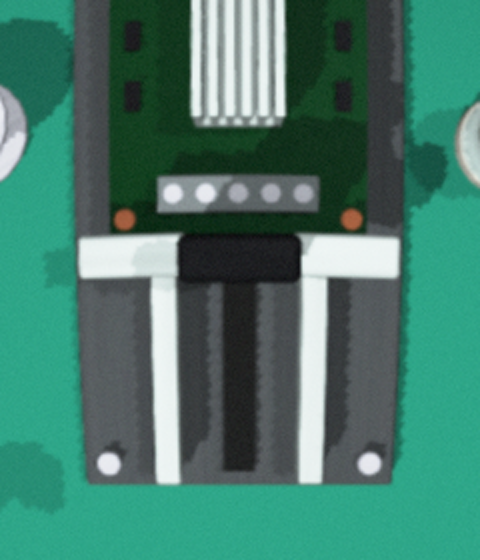

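View pics/m_t.png

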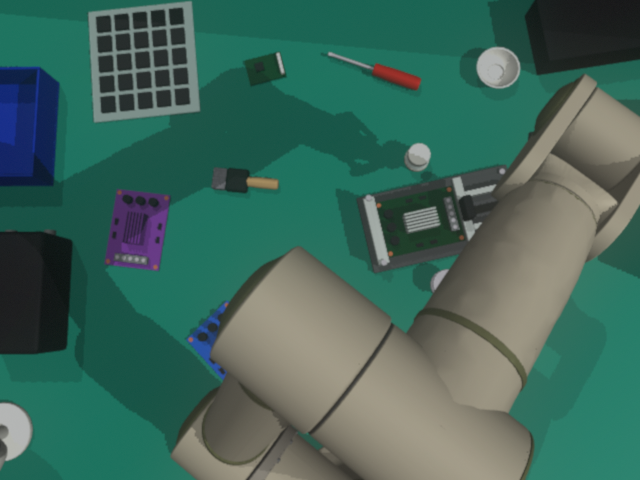

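From straight above, the jaw's edge meets the board's edge at crop row 235 with no gap. In the top view the brush (245,181) and jar (418,157) have not moved. The reel (440,283) is partly hidden by the arm, but in the earlier pictures it stood in place.

Run:
```python
from bench import job,monitor
job.hand_in();print(monitor.sense()["clock"])
```

```text
the job is handed in; nothing more can be done
the job is handed in; nothing more can be done
```

The dark green heat-sink board is flat on the two rails and held between the sliding and fixed jaws. I handed the job in at about 29 s of the 51 s allowed.

**What I did:** I gripped the board by its heat sink and lowered it onto the rails until the force guard stopped it. I let go only after contact, then pushed the movable jaw by its tab with the fingers shut.

**Last checks:**
- **Centring:** the board is about 0.4 mm off centre across the rails and square to them. Its far edge reads 111.6 mm against the fixed jaw's 112 mm.
- **Hold:** the jaw took 16 N without moving at all, against the 3–5 N it needs to slide. The view from straight above shows no gap between jaw and board.
- **Bystanders:** the brush and flux jar are unmoved in the last picture. The reel was partly hidden by the arm there, but stood in place in the earlier pictures.

**What failed or disagreed:**
- **First grasp missed:** the fingers closed on top of the heat sink with about 10 N. The real fingertips sit about 24 mm behind the reported tool point. I confirmed this in two camera views, corrected for it, and the second grasp held.
- **Jaw face reading:** one reading of the jaw face's edge was about 1.2 mm off (-29.8 mm against about -28.6 mm). I went by the 16 N press and the view from above instead.

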